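Steer the datum laser onto the mould's black ring and lock it

ROBOT

A 6-joint arm with a two-finger parallel gripper is mounted at the origin on the work surface. World frame = base frame: x ahead of the robot, y to its left, z up, the work surface at z = 0. Lengths are in mm, angles in degrees, forces in N, time in s.
With the tool pointing down it reaches from about 300 to 850 mm from the base axis. Payload 4.2 kg.
Tool frame: the origin (TCP) lies at the very end of the fingers, on their centre line; the grasp point (between the pads) lies env.pinch_z behind it (env.pinch_z is the distance from the TCP to the grasp point, in mm); z points along the fingers, y is the line along which they close (so a half turn about z gives the same grasp; the last joint's range is limited). The gripper opens to 91 mm and grips with 3 to 60 N. Pads are 32 mm wide; open, the fingers measure 118 mm over their backs; the gripper's body (76 mm by 178 mm) begins 60 mm behind the grasp point.
Start: joints at [-73.339, 18.312, 89.639, -0, 72.044, -1.146], TCP at [175.85, -547.467, 213.976] pointing down, gripper open.
Joint ranges: [-177.97, 177.97], [-48.28, 115.42], [12.27, 149.76], [-77.06, 257.06], [2.81, 150.46], [-146.56, 146.56]. Speed limits (degrees/s): [147.25, 147.25, 180, 180, 180, 180].

INTERFACE

Orientations are given as [roll, pitch, yaw] about the fixed x, y, z axes, in that order (R = Rz(yaw) Ry(pitch) Rx(roll)).
In Python, from workcell import state, vision, job_done, env gives the robot as it stands.
- The arm moves only by the tool servo_tool, never from a script. Its argument "rows" is a list of rows, each a list of 5 numbers: the shift along the tool's x, y, z scaled (see below), then the turn about the tool's z scaled (see below), then the opening, from 0 (shut) to 1 (fully open). A call has 1 to 20 rows; each row is the pose to reach, as a shift and turn from the pose commanded when the call began, along the tool's axes at that moment; what a row does not reach only later rows make up. The controller multiplies each number of a shift by 200 mm and each number of a turn by 90 degrees. A row lasts 1/12 s, in which the tool goes at most 41.7 mm and 7.16 degrees, less where a joint would pass 70% of its speed; a pose out of reach is approached as far as the arm can. A call with a number of a shift or a turn outside -1 to 1 is refused whole. A call with a gripper value outside its range is refused whole. The fingers move at their own pace and stop on an object; "force" is the grip in N (left out, the last holds). Time passes only in rows, so rows that repeat a pose let the fingers close. It gives the time, the measured TCP pose, the force, the opening and the grip force at its end, in the units of the state.
- state(): the state, without advancing time (a new reading comes with each control period).
- vision.grab_frame(name): name is "scene" or "top" or "wrist"; returns the picture (400x640x3 uint8, red, green, blue); there is no depth.
- vision.camera_info(name): a dict with "vertical_fov" (degrees; the focal length in pixels is half the picture's height over the tangent of half this angle, whatever the lens; pixels are square), "cx", "cy" (the principal point, pixels), "T" (4x4, takes a point from camera to world coordinates). Camera axes: x right, y up, looking along -z (the intrinsics and any distortion apply to the point x, -y, -z); pixel columns grow to the right and rows downward; lengths in mm; the calibration is good to about 2 mm. A picture is of the moment at which its call begins: read the wrist's pose just before it. camera_info takes no time and is no camera call; for the wrist camera it gives the pose at the moment of the call.
- job_done(): hands the job in; it is judged then, once.
The state is a dict: "time_s": time; "qpos": joint angles; "qvel": joint speeds; "effort": joint torques, N m; "ee_pos": TCP position; "ee_rot": TCP orientation; "force": force on the tool from outside, world axes, zero at the start; "torque": the same for the moment, N m; "gripper_width": finger opening in mm; "gripper_force": force on a finger pad.
Only numpy, scipy, OpenCV 4.12 (cv2) and the standard library are available. Lean on these libraries where they do the work, as an engineer would, in place of code of your own. Each camera call takes 0.05 s, during which the arm holds its last target. There are 200 camera calls.

TASK

Turn the two black knobs of the tilted mirror mount until the red laser spot on the mould flange sits wholly inside the black ring; then swing the red clamp lever fully down to lock the setting, and let go. Leave the figurine, the jar and the brush around the mount where they are.

Things in the scene. Friction and masses are not known exactly. Their poses are not given: they have to be found in the camera images.
- mirror_mount: Fixed mirror mount, grey yoke 220 mm wide (y), 180 mm high. Its plate (190 x 84 x 12 mm, centre at (0,0,180) mm) leans 30 degrees; the face with the knobs looks up and to the mount's -x (robot side). Origin on the bench under the plate's centre, z up. Black laser pod at about (60,75) mm, 110 mm high; clamp block on the +y side.
- knob_right_grip (a point): Point to grip on the right (-y) knob, on its axis, 40 mm above the plate's mid-plane, 18 mm below the knob's free end, 22 mm above its lower end. The point turns with the knob; its z axis is the knob's axis, pointing out of the plate, 30 degrees from vertical.
- knob_left_grip (a point): The same point on the left (+y) knob, 110 mm from the other.
- knob_right (a joint): Angle of the right knob (rad, -2.2 to 2.2, 0 at the start), a fluted black cylinder 40 mm in diameter, 40 mm long, its lower end 12 mm off the plate; a white line on its end shows the angle. Positive is counterclockwise seen from its free end. Friction 0.04 N m; it stays where it is left. It moves the spot along the mount's x: 30 mm in +x per +1 rad.
- knob_left (a joint): Angle of the left knob, same kind. It moves the spot along the mount's y: 30 mm in +y per +1 rad.
- spot (a point): Centre of the red laser spot, a disc 8 mm in diameter, on the mould's flange at height 15 mm. It has no substance. It lies at (105 + 30 x knob_right, -105 + 30 x knob_left) mm in the mount's frame.
- tile_black: White tile 46 x 46 x 2 mm, fixed on the mould's flange, with a black ring (outer diameter 32 mm, inner 20 mm) about its centre. Origin: the centre of its underside, which is the ring's centre in plan. Four such tiles lie in a rough square, in any order, with black, blue, yellow and green rings; only the black one counts.
- clamp_lever (a joint): Angle of the red clamp lever (rad): 0 is fully down (level, locked, at its stop), up to 1.3 is raised. Its hinge runs along the mount's x through (-25, 122, 48) mm in the mount's frame; at 0 the lever points along the mount's +y. It stays at any angle and needs 0.12 N m to move (about 1.5 N at its tip).
- lever_tip (a point): Centre of the round red end, 28 mm in diameter, of the clamp lever, 90 mm from the hinge line. The bar is 18 mm wide and 10 mm thick.
- mould: Fixed pale green glass-fibre mould half, flange 12 mm thick, 150 x 150 mm, under the tiles; origin below the middle of the square of tiles on the bench surface. A round bulge 116 mm in diameter and 60 mm high stands on its extension 140 mm in -y.
- wax_figure: Loose dark red wax figurine, 44 mm in diameter and 85 mm high, to be left alone; origin at the centre of its foot.
- jar: Loose jar, 52 mm in diameter and 75 mm high, to be left alone; origin at the centre of its foot.
- brush: Loose flat brush, 170 mm long, 42 mm wide, 20 mm high, lying on the bench in front of the mount, to be left alone.

How it is judged (in metres and radians):
On the way, in this order (a step that is already met when the one before it is completed fails the run):
1. the red spot is wholly inside the black ring, the clamp lever still up (horizontal distance between spot and tile_black below 0.006 m and value of joint clamp_lever above 0.4 rad), for 0.3 s.
2. the clamp lever is fully down (value of joint clamp_lever below 0.1 rad), for 0.2 s.
At the end, for the whole second after the job is handed in: The spot's centre is within 6 mm of the black ring's centre in plan (the 8 mm spot wholly inside the 20 mm ring), the clamp lever is within 0.1 rad of fully down, and the knobs are at rest (horizontal distance between spot and tile_black below 0.006 m and value of joint clamp_lever below 0.1 rad and velocity of joint knob_right between -0.05 and 0.05 rad/s and velocity of joint knob_left between -0.05 and 0.05 rad/s); the robot touches nothing.
It fails at once if the figurine, jar or brush is displaced by more than 30 mm (distance of any of wax_figure, jar, brush from where it was at the start of the episode above 0.03 m).
It also fails if it takes over 67 s, if anything falls off the work surface, if the arm or the gripper's body presses on something with over 40 N, if the wrist force passes 120 N, or if a joint passes its speed limit or range.

## Working session

There is one attempt and no reset: what is moved stays moved. The work goes in short steps, Python scripts to look and compute and a tool call to move; the robot and the scene stay as the last step left them, time stands still between calls to the robot, and variables do not carry over. Pictures are saved under pics/ and viewed, at most 10 in all, crops included, and the job is handed in when it is done.

Besides the shell and the picture viewer there is one more tool, called as a command line: name --pt "numbers of a row" for each row, then --argument value for the rest. servo_tool: Moves the arm, as the interface text tells. Its arguments: {"type":"object","properties":{"rows":{"type":"array"},"force":{"type":"number"}},"required":["rows"]}

```bash
ls; mkdir -p pics
python3 - <<'E'
from workcell import state, vision, env
import cv2,numpy as np
s=state();print(s['time_s'],s['ee_pos'],s['ee_rot'],s['gripper_width'],env.pinch_z)
for n in ("top","scene"):
    im=vision.grab_frame(n);cv2.imwrite(f"pics/{n}0.png",im[:,:,::-1])
    c=vision.camera_info(n);print(n,c)
E
```

```text
pics
0.0 [ 175.71859615 -546.96699664  213.12322739] [-1.79899387e+02 -1.54604807e-03  1.78110568e+01] 91.29110378338397 18.8
top {'vertical_fov': 52.894111653479676, 'cx': 324.217810641619, 'cy': 198.00845829384014, 'T': array([[-1.01211727e-02,  9.99668247e-01, -2.36845318e-02,
         5.93476231e+02],
       [-9.99200990e-01, -9.19492213e-03,  3.88951785e-02,
         4.72238901e+01],
       [ 3.86644975e-02,  2.40592724e-02,  9.98962566e-01,
         9.24895440e+02],
       [ 0.00000000e+00,  0.00000000e+00,  0.00000000e+00,
         1.00000000e+00]])}
scene {'vertical_fov': 52.36146627007585, 'cx': 321.8465966535352, 'cy': 204.6518166825367, 'T': array([[ 9.53235817e-02, -8.01952818e-01,  5.89733069e-01,
         1.04537917e+03],
       [ 9.95350633e-01,  6.85723864e-02, -6.76383451e-02,
        -1.11230631e+01],
       [ 1.38033576e-02,  5.93438712e-01,  8.04760810e-01,
         7.26741309e+02],
       [ 0.00000000e+00,  0.00000000e+00,  0.00000000e+00,
         1.00000000e+00]])}
```

View pics/top0.png

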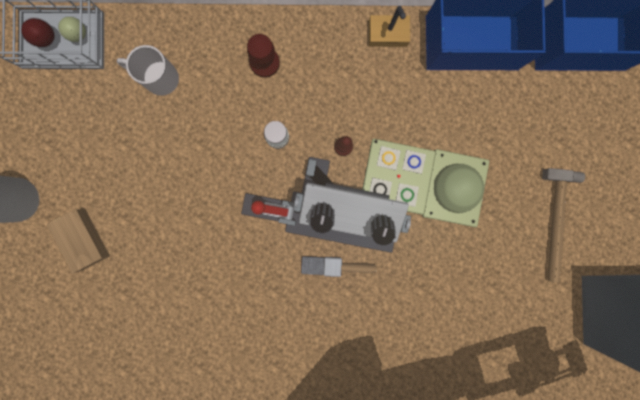

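View pics/scene0.png

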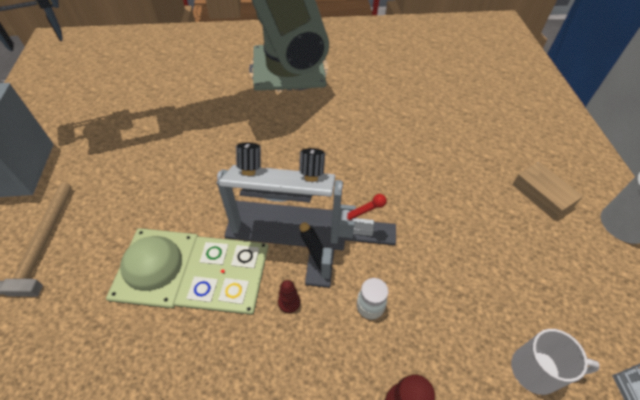

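The top view shows the spot near (398,176), the black ring near (380,189), knobs near (321,217) and (383,229), and the red lever tip near (258,208). The scene view shows the spot at (223,271) and the ring at (245,256). I'll enlarge both to refine these.

Run:
```python
import cv2,numpy as np
a=cv2.imread("pics/top0.png")[140:265,235:435];b=cv2.imread("pics/scene0.png")[135:305,200:400]
a=cv2.resize(a,None,fx=4,fy=4,interpolation=cv2.INTER_CUBIC)
b=cv2.resize(b,None,fx=3.5,fy=3.5,interpolation=cv2.INTER_CUBIC)
cv2.imwrite("pics/a.png",a);cv2.imwrite("pics/b.png",b)
```

```text
(no output)
```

View pics/a.png

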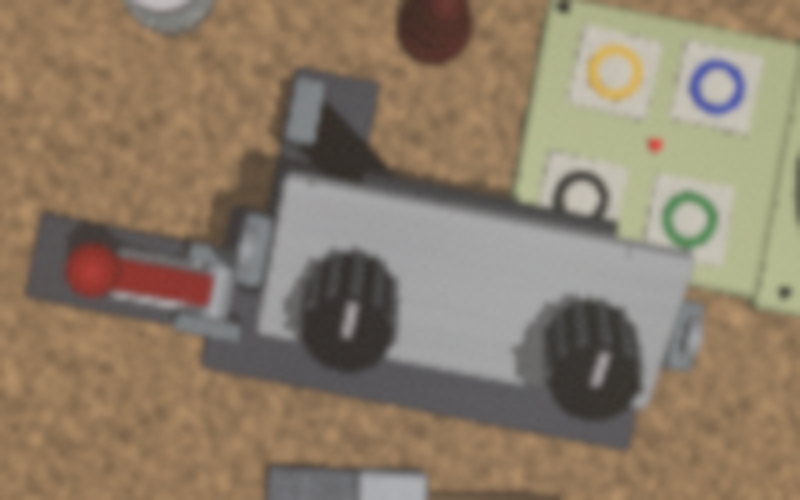

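View pics/b.png

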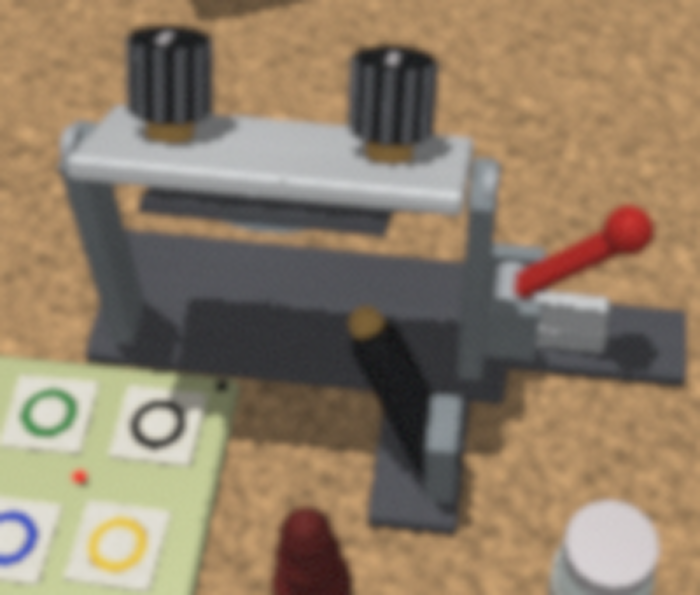

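Crop a: spot (655,145), black ring (581,197), knob end lines (349,320) and (600,369), lever tip (91,270). Crop b: spot (80,478), ring (158,424), knobs (394,59) and (168,38), tip (628,230).

```bash
cat > h.py <<'E'
from workcell import state, vision, env
import cv2,numpy as np
from scipy.optimize import least_squares
from scipy.spatial.transform import Rotation as Rot
def ray(n,px,c=None):
    c=c or vision.camera_info(n);f=200/np.tan(np.radians(c['vertical_fov']/2))
    d=np.array([(px[0]-c['cx'])/f,-(px[1]-c['cy'])/f,-1]);T=np.array(c['T'])
    return T[:3,3],T[:3,:3]@d
def plane(n,px,z,c=None):
    o,d=ray(n,px,c);return o+d*(z-o[2])/d[2]
def tri(rs):
    A=[];b=[]
    for o,d in rs:
        d=d/np.linalg.norm(d);P=np.eye(3)-np.outer(d,d);A.append(P);b.append(P@o)
    p=np.linalg.lstsq(np.vstack(A),np.hstack(b),rcond=None)[0]
    return p
E
cat > m.py <<'E'
from h import *
ta=lambda u,v:(235+(u+.5)/4-.5,140+(v+.5)/4-.5)
sa=lambda u,v:(200+(u+.5)/3.5-.5,135+(v+.5)/3.5-.5)
P={'spot':((655,145),(80,478)),'ring':((581,197),(158,424)),'kl':((349,320),(394,59)),'kr':((600,369),(168,38)),'tip':((91,270),(628,230))}
W={}
for k,(a,b) in P.items():
    r=[ray('top',ta(*a)),ray('scene',sa(*b))];W[k]=tri(r)
    print(k,W[k].round(1),plane('top',ta(*a),15).round(1),plane('scene',sa(*b),15).round(1))
z=(plane('top',ta(*P['spot'][0]),15)+plane('scene',sa(*P['spot'][1]),15))/2
zr=(plane('top',ta(*P['ring'][0]),14)+plane('scene',sa(*P['ring'][1]),14))/2
def f(p):
    c,s=np.cos(p[2]),np.sin(p[2]);w=lambda x,y:p[:2]+[c*x-s*y,s*x+c*y]
    return np.r_[w(105,-105)-z[:2],w(-29,55)-W['kl'][:2],w(-29,-55)-W['kr'][:2]]
r=least_squares(f,[600,0,0]);print(r.x[:2],np.degrees(r.x[2]),r.fun.round(1))
c,s=np.cos(r.x[2]),np.sin(r.x[2]);Rm=np.array([[c,s],[-s,c]])
print('ring-spot mount',Rm@(zr-z)[:2],'turn rad',Rm@(zr-z)[:2]/30)
print('tip mount',Rm@(W['tip'][:2]-r.x[:2]),W['tip'][2])
for y in(55,-55):print('grip',y,r.x[:2]+Rm.T@[-20,y],180+40*np.cos(np.pi/6))
E
python3 m.py
```

```text
spot [ 664.4 -158.9   11. ] [ 664.1 -158.3   15. ] [ 666.6 -157.9   15. ]
ring [ 634.8 -115.9   12.5] [ 634.7 -115.3   15. ] [ 636.2 -115.7   15. ]
kl [572.7  24.8 233.2] [566.2  17.6  15. ] [363.7  40.8  15. ]
kr [550.4 -82.8 233.8] [ 536.8 -124.9   15. ] [ 330.9 -113.7   15. ]
tip [595.6 149.6 114. ] [595.9 162.5  15. ] [522.9 175.1  15. ]
[588.62939277 -34.44855121] -12.780588367952209 [ 2.5 -2.  -0.2  0.8 -2.3  1.2]
ring-spot mount [-38.74837939  34.70421553] turn rad [-1.29161265  1.15680718]
tip mount [-33.92353615 180.98531009] 114.01969798975568
grip 55 [581.2919015   23.61315064] 214.64101615137756
grip -55 [556.9579097  -83.66152877] 214.64101615137756
```

```bash
cat >> h.py <<'E'
M=np.array([588.6,-34.4]);YAW=-12.8
def mw(x,y):
    c,s=np.cos(np.radians(YAW)),np.sin(np.radians(YAW));return M+[c*x-s*y,s*x+c*y]
def mv(t,yaw):
    s=state();R=Rot.from_euler('xyz',s['ee_rot'],degrees=True).as_matrix()
    d=R.T@(np.array(t)-s['ee_pos'])/200
    print('t',round(s['time_s'],2),'shift',d.round(3),'turn',round(((s['ee_rot'][2]-yaw+180)%360-180)/90,3))
E
python3 - <<'E'
from h import *
p=mw(-23.5,-55);print(p)
mv([*p,285],YAW+20)
E
```

```text
[553.4988228  -82.82682479]
t 0.1 shift [ 2.508 -1.633 -0.356] turn 0.118
```

servo_tool --pt "0.17 -0.11 -0.06 0 0.66" --pt "0.34 -0.22 -0.12 0 0.66" --pt "0.5 -0.33 -0.18 0 0.66" --pt "0.67 -0.44 -0.24 0 0.66" --pt "0.84 -0.55 -0.3 0 0.66" --pt "1.0 -0.65 -0.36 0 0.66"

```text
time_s: 0.6
ee_pos: [327.1, -360.5, 286.2]
ee_rot: [-180.0, 0.0, 17.8]
force: [1.5, -0.5, -0.4]
gripper_width: 60.6
gripper_force: 0.0
```

servo_tool --pt "0.17 -0.11 0 0 0.66" --pt "0.34 -0.22 0 0 0.66" --pt "0.5 -0.33 0 0 0.66" --pt "0.67 -0.44 0 0 0.66" --pt "0.84 -0.55 0 0 0.66" --pt "1.0 -0.65 0 0 0.66"

```text
time_s: 1.1
ee_pos: [477.9, -175.4, 285.7]
ee_rot: [-180.0, 0.0, 17.8]
force: [0.7, -0.8, -0.2]
gripper_width: 60.0
gripper_force: 0.0
```

servo_tool --pt "0.17 -0.11 0 0 0.66" --pt "0.34 -0.22 0 0.06 0.66" --pt "0.5 -0.33 0 0.118 0.66" --pt "0.5 -0.33 0 0.118 0.66" --pt "0.5 -0.33 0 0.118 0.66"

```text
time_s: 1.52
ee_pos: [552.7, -82.6, 284.9]
ee_rot: [-180.0, 0.1, 7.4]
force: [0.2, -0.4, 0.5]
gripper_width: 60.3
gripper_force: 0.0
```

Run:
```python
from h import *
s=state();print(s['ee_pos'],s['ee_rot'],s['gripper_width'],s['force'],s['qpos'])
mv([*mw(-23.5,-55),202],YAW+20)
c=vision.camera_info('wrist');print(c)
cv2.imwrite('pics/w1.png',vision.grab_frame('wrist')[:,:,::-1])
```

```text
[552.69717252 -82.60490074 284.90145074] [-1.79987703e+02  1.14151810e-01  7.42966691e+00] 60.31233156164435 [ 0.20022992 -0.42619376  0.5211405 ] [-9.66642500e+00  1.48644055e+01  8.43618427e+01 -2.20830770e-02
  8.08864752e+01  7.29074396e+01]
t 1.52 shift [0.005 0.002 0.414] turn 0.003
{'vertical_fov': 69.78466629117138, 'cx': 321.23130255918625, 'cy': 198.50398150331563, 'T': array([[ 1.30246707e-01,  9.51576071e-01,  2.78457855e-01,
         6.32028736e+02],
       [-9.91480062e-01,  1.24507026e-01,  3.82790683e-02,
        -7.25255550e+01],
       [ 1.75548605e-03, -2.81071134e-01,  9.59685332e-01,
         4.55731184e+02],
       [ 0.00000000e+00,  0.00000000e+00,  0.00000000e+00,
         1.00000000e+00]])}
```

View pics/w1.png

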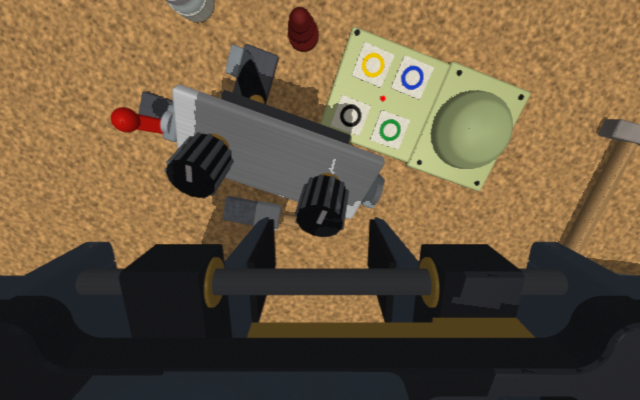

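The wrist view shows the right knob's end line at (322,215), the left knob's at (188,174), the ring at (350,115), the spot at (382,98) and the lever tip at (125,120). I'll check these against the fit.

Run:
```python
from h import *
print('kr',plane('wrist',(322,215),230.2),mw(-29,-55));print('kl',plane('wrist',(188,174),230.2),mw(-29,55))
a=plane('wrist',(382,98.5),15);b=plane('wrist',(350,115.5),14);print(a,b,mw(105,-105))
c,s=np.cos(np.radians(YAW)),np.sin(np.radians(YAW));print(np.array([[c,s],[-s,c]])@(b-a)[:2])
```

```text
kr [551.62780893 -85.24798448 230.2       ] [548.13550136 -81.60830806]
kl [572.40446095  25.51841022 230.2       ] [572.50583609  25.65812092]
[ 664.94377479 -159.5234232    15.        ] [ 635.50425026 -117.16594361   14.        ] [ 667.72808995 -160.05327445]
[-38.0921693   34.78258644]
```

servo_tool --pt "0.013 0.009 0.15 0 0.66" --pt "0.013 0.009 0.3 0 0.66" --pt "0.013 0.009 0.41 0 0.66" --pt "0.013 0.009 0.415 0 0.66" --pt "0.013 0.009 0.415 0 0.3" --pt "0.013 0.009 0.415 0 0.3" --pt "0.013 0.009 0.415 0 0.3" --pt "0.013 0.009 0.415 0 0.3" --force 20

```text
time_s: 2.23
ee_pos: [554.7, -83.1, 204.2]
ee_rot: [-179.7, -0.1, 7.1]
force: [-0.5, 8.5, -2.5]
gripper_width: 43.1
gripper_force: 19.7
```

servo_tool --pt "0 -0.003 0 0.06 0.3" --pt "0 -0.003 0 0.12 0.3" --pt "0 -0.003 0 0.18 0.3" --pt "0 -0.003 0 0.24 0.3" --pt "0 -0.003 0 0.3 0.3" --pt "0 -0.003 0 0.36 0.3" --pt "0 -0.003 0 0.42 0.3" --pt "0 -0.003 0 0.444 0.3" --pt "0 -0.003 0 0.444 0.3"

```text
time_s: 2.98
ee_pos: [554.4, -83.8, 205.6]
ee_rot: [-179.8, 0.0, -32.8]
force: [-5.3, 4.0, 3.5]
gripper_width: 42.8
gripper_force: 21.5
```

```bash
cat > sp.py <<'E'
from h import *
def spot(n,z=15):
    im=vision.grab_frame(n).astype(int);c=vision.camera_info(n)
    o=[]
    r,g,b=im[...,0],im[...,1],im[...,2];m=((r-g>60)&(r-b>50)&(r>110)).astype(np.uint8)
    k,l,st,ce=cv2.connectedComponentsWithStats(m)
    for i in range(1,k):
        p=plane(n,ce[i],z,c)
        if st[i,4]<60 and 570<p[0]<720 and -220<p[1]<-60:
            o.append((ce[i].round(1),st[i,4],p[:2].round(1)))
    c_,s_=np.cos(np.radians(YAW)),np.sin(np.radians(YAW))
    ring=np.array({'top':(634.7,-115.3),'scene':(636.2,-115.7),'wrist':(635.5,-117.2)}[n])
    for a in o:print(n,a,'to go, deg',np.degrees(np.array([[c_,s_],[-s_,c_]])@(ring-a[2])/30).round(1))
s=state();print(s['time_s'],s['ee_pos'].round(1),s['ee_rot'].round(1),s['force'].round(1),s['gripper_width'])
for n in('top','scene','wrist'):spot(n)
E
python3 sp.py
```

```text
2.9833 [554.4 -83.8 205.6] [-179.8    0.   -32.8] [-5.3  4.   3.5] 42.81670660676031
top (array([397., 183.]), np.int32(9), array([ 647.8, -154.9])) to go, deg [-41.2  68.2]
scene (array([224.4, 262.9]), np.int32(11), array([ 648.7, -155.1])) to go, deg [-40.   68.1]
wrist (array([328.5,  80.2]), np.int32(47), array([ 650.4, -155.2])) to go, deg [-43.8  64.5]
```

servo_tool --pt "0 0 0 0 0.66" --pt "0 0 0 0 0.66" --pt "0 0 0 -0.07 0.66" --pt "0 0 0 -0.14 0.66" --pt "0 0 0 -0.21 0.66" --pt "0 0 0 -0.28 0.66" --pt "0 0 0 -0.35 0.66" --pt "0 0 0 -0.42 0.66" --pt "0 0 0 -0.49 0.66" --pt "0 0 0 -0.5 0.66" --pt "0 0 0 -0.5 0.3" --pt "0 0 0 -0.5 0.3" --pt "0 0 0 -0.5 0.3" --pt "0 0 0 -0.5 0.3"

```text
time_s: 4.3
ee_pos: [554.7, -83.1, 203.4]
ee_rot: [-179.8, -0.0, 12.1]
force: [-2.4, 5.7, 1.9]
gripper_width: 44.6
gripper_force: 19.5
```

servo_tool --pt "0 0 0 0.06 0.3" --pt "0 0 0 0.12 0.3" --pt "0 0 0 0.18 0.3" --pt "0 0 0 0.24 0.3" --pt "0 0 0 0.3 0.3" --pt "0 0 0 0.36 0.3" --pt "0 0 0 0.42 0.3" --pt "0 0 0 0.48 0.3" --pt "0 0 0 0.52 0.3" --pt "0 0 0 0.52 0.3"

```text
time_s: 5.13
ee_pos: [554.6, -83.8, 204.0]
ee_rot: [-179.9, 0.1, -34.7]
force: [-2.9, 2.5, 5.1]
gripper_width: 43.6
gripper_force: 21.1
```

```bash
python3 sp.py
```

```text
5.1333 [554.6 -83.8 204. ] [-1.799e+02  1.000e-01 -3.470e+01] [-2.9  2.5  5.1] 43.61417669714165
top (array([395.5, 191. ]), np.int32(8), array([ 629.5, -151.1])) to go, deg [-5.5 68.9]
scene (array([226.5, 254.8]), np.int32(13), array([ 630.9, -151.7])) to go, deg [-5.4 69.3]
wrist (array([331.1,  95.4]), np.int32(45), array([ 632.3, -151.3])) to go, deg [-8.5 64.9]
```

servo_tool --pt "0 0 0 0.05 0.3" --pt "0 0 0 0.08 0.3" --pt "0 0 0 0.08 0.3" --pt "0 0 0 0.08 0.66" --pt "0 0 0 0.08 0.66" --pt "0 0 -0.15 0.02 0.66" --pt "0 0 -0.3 0 0.66" --pt "0 0 -0.38 0 0.66" --pt "0 0 -0.4 0 0.66"

```text
time_s: 6.03
ee_pos: [556.7, -85.8, 286.2]
ee_rot: [-179.9, -0.4, -34.6]
force: [-0.3, 0.7, -0.5]
gripper_width: 60.1
gripper_force: 0.0
```

```bash
python3 sp.py; python3 -c "
from h import *
mv([576.8,25.2,284],-35)"
```

```text
6.0333 [556.7 -85.8 286.2] [-179.9   -0.4  -34.6] [-0.3  0.7 -0.5] 60.0946054711455
top (array([395.5, 192. ]), np.int32(4), array([ 627.3, -151.1])) to go, deg [-1.4 69.8]
scene (array([227.2, 253.2]), np.int32(11), array([ 627.3, -150.6])) to go, deg [ 1.8 68.8]
wrist (array([329.3, 102.7]), np.int32(28), array([ 627.6, -150.6])) to go, deg [ 0.6 65.5]
t 6.18 shift [-0.222 -0.517 -0.011] turn 0.004
```

servo_tool --pt "-0.08 -0.17 0 0 0.66" --pt "-0.15 -0.34 0 0 0.66" --pt "-0.22 -0.5 0 0 0.66" --pt "-0.222 -0.517 0 0 0.66" --pt "-0.222 -0.517 0.15 0 0.66" --pt "-0.222 -0.517 0.3 0 0.66" --pt "-0.222 -0.517 0.39 0 0.66" --pt "-0.222 -0.517 0.4 0 0.66" --pt "-0.222 -0.517 0.4 0 0.66" --pt "-0.222 -0.517 0.4 0 0.3" --pt "-0.222 -0.517 0.4 0 0.3" --pt "-0.222 -0.517 0.4 0 0.3" --pt "-0.222 -0.517 0.4 0 0.3"

```text
time_s: 7.27
ee_pos: [577.0, 23.9, 204.2]
ee_rot: [179.9, -0.1, -34.5]
force: [-2.4, -4.2, 2.5]
gripper_width: 44.0
gripper_force: 19.7
```

servo_tool --pt "0 0 0 -0.06 0.3" --pt "0 0 0 -0.12 0.3" --pt "0 0 0 -0.18 0.3" --pt "0 0 0 -0.24 0.3" --pt "0 0 0 -0.3 0.3" --pt "0 0 0 -0.36 0.3" --pt "0 0 0 -0.42 0.3" --pt "0 0 0 -0.46 0.3" --pt "0 0 0 -0.46 0.3"

```text
time_s: 8.02
ee_pos: [577.1, 24.6, 204.5]
ee_rot: [179.9, -0.1, 6.8]
force: [-2.8, -1.2, 6.7]
gripper_width: 42.3
gripper_force: 21.4
```

```bash
python3 sp.py
```

```text
8.0167 [577.1  24.6 204.5] [ 1.799e+02 -1.000e-01  6.800e+00] [-2.8 -1.2  6.7] 42.34425315086938
scene (array([235.3, 254.2]), np.int32(12), array([ 631.1, -134.4])) to go, deg [ 1.6 37. ]
wrist (array([452.1, 151.7]), np.int32(39), array([ 632.2, -135.2])) to go, deg [-1.5 34.9]
```

servo_tool --pt "0 0 0 0 0.66" --pt "0 0 0 0 0.66" --pt "0 0 0 0.07 0.66" --pt "0 0 0 0.14 0.66" --pt "0 0 0 0.21 0.66" --pt "0 0 0 0.28 0.66" --pt "0 0 0 0.35 0.66" --pt "0 0 0 0.42 0.66" --pt "0 0 0 0.48 0.66" --pt "0 0 0 0.48 0.66" --pt "0 0 0 0.48 0.3" --pt "0 0 0 0.48 0.3" --pt "0 0 0 0.48 0.3" --pt "0 0 0 0.48 0.3"

```text
time_s: 9.33
ee_pos: [576.4, 24.6, 202.8]
ee_rot: [179.9, 0.0, -36.3]
force: [-2.4, -5.0, 0.2]
gripper_width: 44.1
gripper_force: 19.4
```

servo_tool --pt "0 0 0 -0.06 0.3" --pt "0 0 0 -0.12 0.3" --pt "0 0 0 -0.18 0.3" --pt "0 0 0 -0.24 0.3" --pt "0 0 0 -0.3 0.3" --pt "0 0 0 -0.36 0.3" --pt "0 0 0 -0.42 0.3" --pt "0 0 0 -0.48 0.3" --pt "0 0 0 -0.5 0.3" --pt "0 0 0 -0.5 0.3"

```text
time_s: 10.17
ee_pos: [576.4, 24.4, 203.5]
ee_rot: [179.9, 0.1, 8.6]
force: [-4.0, -2.4, 4.7]
gripper_width: 43.2
gripper_force: 21.4
```

```bash
python3 sp.py
```

```text
10.1667 [576.4  24.4 203.5] [1.799e+02 1.000e-01 8.600e+00] [-4.  -2.4  4.7] 43.239532058053676
scene (array([244., 255.]), np.int32(9), array([ 634.3, -117.2])) to go, deg [2.9 3.6]
wrist (array([440.1, 150.1]), np.int32(41), array([ 635.9, -117.8])) to go, deg [-1.   0.9]
```

servo_tool --pt "0 0 0 -0.015 0.3" --pt "0 0 0 -0.015 0.3" --pt "0 0 0 -0.015 0.66" --pt "0 0 0 -0.015 0.66" --pt "0 0 -0.15 0 0.66" --pt "0 0 -0.3 0 0.66" --pt "0 0 -0.4 0 0.66" --pt "0 0 -0.4 0 0.66"

```text
time_s: 10.98
ee_pos: [580.0, 26.2, 287.7]
ee_rot: [-180.0, -0.6, 8.6]
force: [0.7, -0.6, 0.4]
gripper_width: 60.5
gripper_force: 0.0
```

```bash
python3 sp.py
python3 - <<'E'
from h import *
mv([595,152,200],77)
a=vision.grab_frame('wrist')[:,:,::-1];b=vision.grab_frame('scene')[225:285,205:285,::-1]
f=dict(fx=5,fy=5,interpolation=cv2.INTER_CUBIC)
w=plane  # crop of wrist around the spot
m=cv2.resize(a[90:210,380:500],(400,400),interpolation=cv2.INTER_CUBIC)
cv2.imwrite('pics/c.png',np.hstack([m,cv2.copyMakeBorder(cv2.resize(b,None,**f),0,100,0,0,cv2.BORDER_CONSTANT)]))
E
```

```text
10.9833 [580.   26.2 287.7] [-180.    -0.6    8.6] [ 0.7 -0.6  0.4] 60.48135128714625
scene (array([244.2, 255. ]), np.int32(10), array([ 634.4, -116.8])) to go, deg [2.9 2.8]
wrist (array([420.1, 145.5]), np.int32(27), array([ 634.6, -117.3])) to go, deg [1.6 0.6]
t 11.13 shift [ 0.185 -0.61   0.41 ] turn -0.76
```

View pics/c.png

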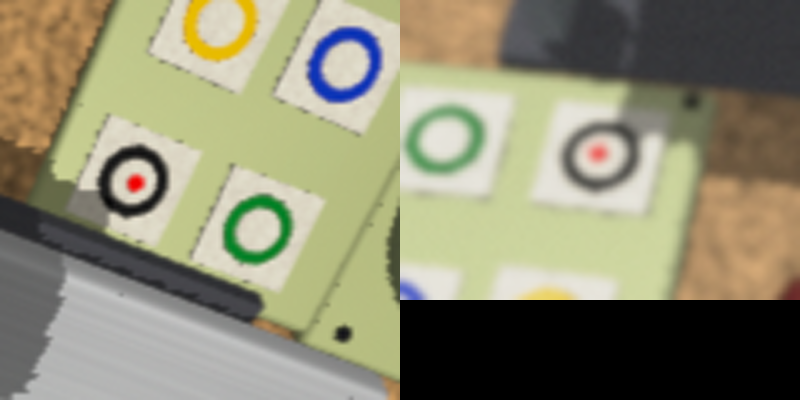

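The spot sits centred in the black ring: wrist crop (135,183), scene crop (598,153). Next is the lever.

servo_tool --pt "0.05 -0.12 0 -0.07 0.3" --pt "0.09 -0.24 0 -0.14 0.1" --pt "0.13 -0.36 0 -0.21 0" --pt "0.16 -0.48 0 -0.28 0" --pt "0.185 -0.6 0 -0.35 0" --pt "0.185 -0.61 0 -0.42 0" --pt "0.185 -0.61 0 -0.49 0" --pt "0.185 -0.61 0 -0.56 0" --pt "0.185 -0.61 0 -0.63 0" --pt "0.185 -0.61 0 -0.7 0" --pt "0.185 -0.61 0 -0.76 0" --pt "0.185 -0.61 0.15 -0.76 0" --pt "0.185 -0.61 0.3 -0.76 0" --pt "0.185 -0.61 0.45 -0.76 0" --pt "0.185 -0.61 0.6 -0.76 0" --pt "0.185 -0.61 0.68 -0.76 0" --pt "0.185 -0.61 0.68 -0.76 0"

```text
time_s: 12.65
ee_pos: [591.7, 150.7, 141.1]
ee_rot: [-179.4, 0.3, 77.0]
force: [-0.9, 0.0, -0.8]
gripper_width: 0.7
gripper_force: 0.0
```

Run:
```python
from h import *
s=state();print(s['ee_pos'],s['ee_rot'],s['force'])
for y,z in((190,120),(202,95),(212,58)):
    mv([*mw(-27,y),z],77)
cv2.imwrite('pics/d.png',cv2.resize(vision.grab_frame('scene')[130:280,270:470,::-1],None,fx=3,fy=3))
```

```text
[591.74860984 150.74593453 141.08345679] [-179.40773365    0.28035117   77.02894624] [-0.87248696  0.02555693 -0.76729655]
t 12.65 shift [0.044 0.056 0.105] turn 0.0
t 12.65 shift [0.105 0.057 0.229] turn 0.0
t 12.65 shift [0.156 0.059 0.414] turn 0.0
```

View pics/d.png

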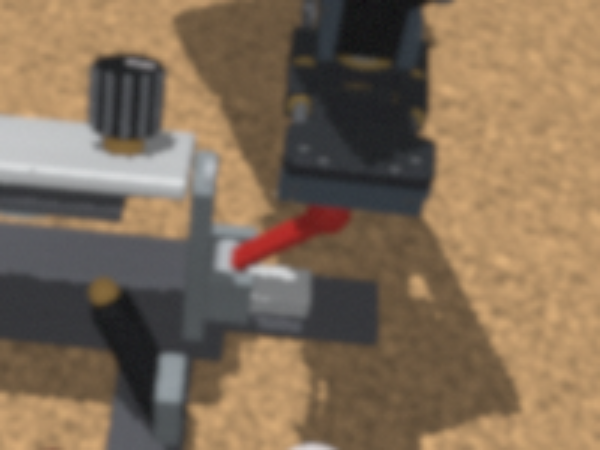

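servo_tool --pt "0.04 0.03 0.1 0 0" --pt "0.07 0.032 0.16 0 0" --pt "0.1 0.034 0.22 0 0" --pt "0.12 0.036 0.28 0 0" --pt "0.14 0.038 0.34 0 0" --pt "0.15 0.04 0.38 0 0" --pt "0.156 0.04 0.4 0 0" --pt "0.156 0.04 0.4 0 0"

```text
time_s: 13.37
ee_pos: [609.1, 179.6, 65.5]
ee_rot: [-179.8, 0.1, 77.0]
force: [0.2, -0.6, 1.2]
gripper_width: 0.2
gripper_force: 0.0
```

servo_tool --pt "0 0 0.02 0 0" --pt "0 0 0.04 0 0" --pt "0 0 0.055 0 0" --pt "0 0 0.055 0 0" --pt "0 0 0.055 0 0"

```text
time_s: 13.78
ee_pos: [610.5, 179.8, 62.3]
ee_rot: [179.8, -0.1, 77.0]
force: [-8.7, -1.2, 30.4]
gripper_width: 0.7
gripper_force: 14.7
```

Run:
```python
from h import *
im=vision.grab_frame('scene')[130:280,270:470,::-1]
b=vision.grab_frame('top')[170:250,220:320,::-1]
cv2.imwrite('pics/e.png',np.hstack([cv2.resize(im,(500,375)),cv2.resize(b,(300,375))]))
```

```text
(no output)
```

View pics/e.png

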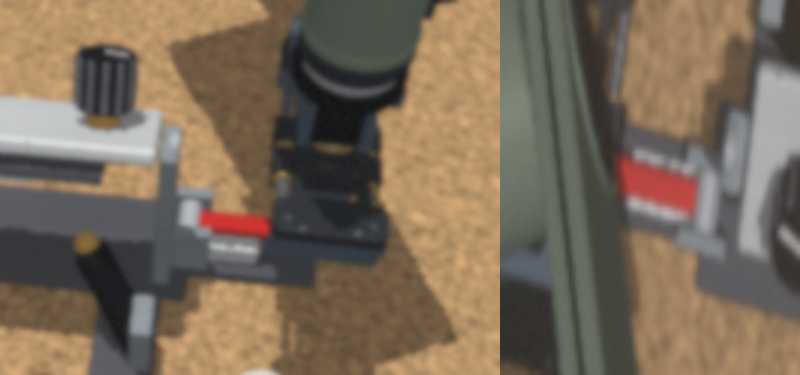

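The lever bar is level and at its stop (TCP at 62.3 mm, 30 N reaction). I'll back off straight up.

servo_tool --pt "0 0 -0.05 0 0" --pt "0 0 -0.2 0 0" --pt "0 0 -0.4 0 0" --pt "0 0 -0.6 0 0" --pt "0 0 -0.8 0 0" --pt "0 0 -1.0 0 0" --pt "0 0 -1.0 0 0" --pt "0 0 -1.0 0 0"

```text
time_s: 14.55
ee_pos: [611.1, 179.8, 259.3]
ee_rot: [179.7, -0.1, 77.0]
force: [-0.1, -0.2, 0.0]
gripper_width: 0.2
gripper_force: 0.0
```

```bash
python3 sp.py
python3 - <<'E'
from h import *
im=vision.grab_frame('scene')[130:330,200:440,::-1]
cv2.imwrite('pics/f.png',cv2.resize(im,(720,600),interpolation=cv2.INTER_CUBIC))
E
```

```text
14.55 [611.1 179.8 259.3] [ 1.797e+02 -1.000e-01  7.700e+01] [-0.1 -0.2  0. ] 0.22892330739925584
top (array([380.1, 189.1]), np.int32(8), array([ 634.1, -115.9])) to go, deg [0.9 1.4]
scene (array([244.1, 255.1]), np.int32(8), array([ 634.6, -117. ])) to go, deg [2.4 3.1]
```

View pics/f.png

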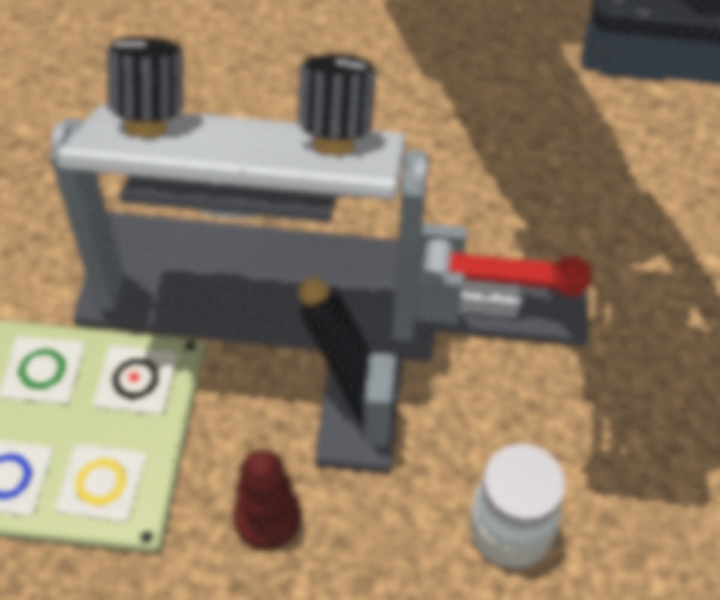

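The spot is in the black ring at (135,378), the lever is level with its tip at (572,275), and the figurine and jar are untouched.

```bash
python3 -c "
from workcell import job_done
print(job_done())"
```

```text
the job is handed in; nothing more can be done
None
```

I handed the job in at about 15 s: the red spot sits about 1 mm from the black ring's centre, the clamp lever is fully down, and the gripper is clear. The figurine and jar stand where they were, and nothing came near the brush, though I did not look at it again at the end.

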